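# Clear the milk-testing bench: cartons, jar and balance weights to their places

### The job

Clear the bench after the sample check: stand the two loose drink cartons upright in the two-bay blue tray, one in each bay, stand the lidded jar in the round well of the metal block, and press the two steel balance weights fully home, upright, into the foam of the weight case, each into the cutout of its own size. Set each thing down rather than dropping it, and do not knock over the glass beaker or the wash bottle.

Things in the scene. Friction and masses are not known exactly. Their poses are not given: they have to be found in the camera images.
- carton_a: brick drink carton, paper white with a printed red band near its foot, standing upright, 38 mm (its x) x 50 mm (its y) x 112 mm high (115 at the top fold); rigid, 0.16 to 0.26 kg. Origin at the centre of its underside, z up. The two cartons are alike.
- carton_b: the other brick drink carton, same shape, size and axes as carton_a.
- jar: squat round sample jar of white plastic with a flat white lid, standing upright: body 50 mm diameter, lid 54 mm diameter from 38 to 52 mm height; about 0.09 kg. Origin at the centre of its underside, z up.
- weight_big: the big grey steel balance weight, standing upright: cylinder 38 mm diameter up to 50 mm height (foot bevelled 3 mm), on it a narrower knob, 26 mm diameter, top at 68 mm; 0.5 kg. Origin at the centre of its underside, z up.
- weight_small: the small steel balance weight, same form: cylinder 30 mm diameter up to 40 mm height (foot bevelled 3 mm), on it a knob, 20 mm diameter, top at 55 mm; 0.2 kg. Origin at the centre of its underside, z up.
- carton_tray: blue open tray, fixed to the bench, 85 mm (its x) x 165 mm (its y) x 35 mm high, walls and floor 4 to 5 mm, a full-height divider at its middle makes two bays, each 77 mm (x) x about 76 mm (y), centred at y = +40 mm and y = -40 mm. Origin at the centre of its underside, z up.
- jar_block: aluminium block, fixed to the bench, 110 x 110 x 30 mm, with one round well 76 mm diameter at its centre, 22 mm deep (well floor 8 mm above the bench). Origin at the centre of its underside, z up.
- weight_case: fixed open case, 110 (x) x 180 mm (y), aluminium rim 42 mm high, grey foam to z=40. Cutouts with floor at z=20: big at y=+42 mm, small at y=-42 mm, x=0. Along x: 14 mm longer than its weight. Across y springy foam cheeks, tapered over the top 9 mm, grip it 3 to 4 mm tight: set loosely it stops part-way and may lean; pushed with 5 to 15 N it goes home and stays. Origin: centre of underside, z up.
- beaker: bystander: clear glass beaker standing on the bench, 60 mm diameter at the rim, 75 mm high. Origin at the centre of its underside, z up.
- wash_bottle: bystander: white plastic wash bottle with a thin bent spout, 52 mm diameter, 150 mm high, the spout reaching 27 mm to its +x side. Origin at the centre of its underside, z up.

How it is judged:
At the end, for the whole second after the job is handed in: Cartons upright on the tray floor, one per bay (24 mm from bay centre in x, y); jar upright on the well floor (16 mm from centre); each weight upright in its own cutout, within 3 mm of its floor (11 mm in x, 6 mm in y); all five at rest; beaker and wash bottle standing (0.3 rad) (((x of carton_a in the frame of carton_tray between -0.024 and 0.024 m and y of carton_a in the frame of carton_tray between 0.016 and 0.064 m and x of carton_b in the frame of carton_tray between -0.024 and 0.024 m and y of carton_b in the frame of carton_tray between -0.064 and -0.016 m) or (x of carton_a in the frame of carton_tray between -0.024 and 0.024 m and y of carton_a in the frame of carton_tray between -0.064 and -0.016 m and x of carton_b in the frame of carton_tray between -0.024 and 0.024 m and y of carton_b in the frame of carton_tray between 0.016 and 0.064 m)) and z of each of carton_a, carton_b in the frame of carton_tray below 0.01 m and angle between each of carton_a, carton_b, jar's own z axis and vertical below 0.15 rad and horizontal distance between jar and jar_block below 0.016 m and z of jar in the frame of jar_block below 0.013 m and x of weight_big in the frame of weight_case between -0.011 and 0.011 m and y of weight_big in the frame of weight_case between 0.036 and 0.048 m and z of each of weight_big, weight_small in the frame of weight_case below 0.023 m and angle between each of weight_big, weight_small's own z axis and vertical below 0.12 rad and x of weight_small in the frame of weight_case between -0.011 and 0.011 m and y of weight_small in the frame of weight_case between -0.048 and -0.036 m and linear speed of each of carton_a, carton_b, jar, weight_big, weight_small below 0.02 m/s and angle between each of beaker, wash_bottle's own z axis and vertical below 0.3 rad); the robot touches nothing.
It fails at once if the glass beaker or the wash bottle is knocked over (tilts more than 0.5 rad) (angle between any of beaker, wash_bottle's own z axis and vertical above 0.5 rad).
It fails at once if a carton, the jar or a weight is dropped (moves faster than 0.75 m/s while the fingers do not touch it) ((linear speed of carton_a above 0.75 m/s and contact force between the fingers and carton_a below 0.05 N) or (linear speed of carton_b above 0.75 m/s and contact force between the fingers and carton_b below 0.05 N) or (linear speed of jar above 0.75 m/s and contact force between the fingers and jar below 0.05 N) or (linear speed of weight_big above 0.75 m/s and contact force between the fingers and weight_big below 0.05 N) or (linear speed of weight_small above 0.75 m/s and contact force between the fingers and weight_small below 0.05 N)).
It also fails if it takes over 106 s, if anything falls off the work surface, if the arm or the gripper's body presses on something with over 40 N, if the wrist force passes 120 N, or if a joint passes its speed limit or range.

### The arm

A 6-joint arm with a two-finger parallel gripper is mounted at the origin on the work surface. World frame = base frame: x ahead of the robot, y to its left, z up, the work surface at z = 0. Lengths are in m, angles in rad, forces in N, time in s.
With the tool pointing down it reaches from about 0.4 to 0.825 m from the base axis. Payload 7 kg.
Tool frame: the origin (TCP) lies on the centre line of the jaws, within the pads' length; the fingertips stand 19 mm ahead of it and the grasp point (between the pads) is the TCP; z points along the fingers, y is the line along which they close (so a half turn about z gives the same grasp; the last joint's range is limited). The gripper opens to 88 mm and grips with 3 to 60 N. Pads are 19 mm wide; open, the fingers measure 130 mm over their backs; the gripper's body (78 mm by 193 mm) begins 47 mm behind the grasp point.
Start: joints at [0.288, 0.359, 0.012, 0, -1.224, -0.288], TCP at [0.675, -0, 0.246] pointing down, gripper open.
Joint ranges: [-3.07, 3.07], [-1.43, 2.12], [-1.02, 1.25], [-3.03, 1.67], [-3.05, -0], [-3.03, 3.03]. Speed limits (rad/s): [2.39, 2.39, 3.01, 3.14, 3.14, 3.14].

### API

Orientations are given as [roll, pitch, yaw] about the fixed x, y, z axes, in that order (R = Rz(yaw) Ry(pitch) Rx(roll)).
In Python, from station import arm, imaging, models gives the robot as it stands.
- The arm moves only by the tool play_rows, never from a script. Its arguments are lists of equal length, an entry for each row: "travel": the shift along the tool's x, y, z in units of 25 mm (1.0 is 25 mm), a list of three; "twist": the turn about the tool's z in units of 0.15 rad (1.0 is 0.15 rad). A call has 1 to 8 rows; each row shifts and turns the commanded pose from where the row before left it, along the tool's axes as they then stand; what a row does not reach is not made up. A row lasts 1/8 s, in which the tool goes at most 62.5 mm and 10.7 degrees, less where a joint would pass 70% of its speed; a pose out of reach is approached as far as the arm can. A call with a number of a shift or a turn outside -1 to 1 is refused whole. A call with a gripper value outside its range is refused whole. "fingers" is the opening, from 0 (shut) to 1 (fully open), set as the call begins (left out, the last holds). The fingers move at their own pace and stop on an object; "newtons" is the grip in N (left out, the last holds). Time passes only in rows, so rows that do not move let the fingers close. It gives the time, the measured TCP pose, the force, the opening and the grip force at its end, in the units of the state.
- arm.get_state(): the state, without advancing time (a new reading comes with each control period).
- imaging.grab_frame(name): name is "scene" or "side" or "wrist"; returns a dict with "pixels" (480x640x3 uint8, red, green, blue), "fx", "fy", "cx", "cy" (pixels), "R" (3x3) and "t" (3): a world point X has camera coordinates R X + t; the wrist camera has in their place "T_tool_cam" (4x4, takes a point from camera to tool coordinates, whose origin is the TCP and whose axes are the flange's). Camera axes: x right, y down, z forward; pixel columns grow to the right and rows downward; lengths in m; the calibration is good to about 2 mm. A picture is of the moment at which its call begins: read the wrist's pose just before it. There is no depth.
- arm.job_done(): hands the job in; it is judged then, once.
Trained networks look in the newest picture that a camera, given by its name, has taken for a name from the list of things; names that differ only in an ending like _2 or _b are one class to them, and where a whole thing is asked for, a point or a joint stands for the part that bears it (a point fixed in the world has none). Each returns a list of dicts, best first, with "confidence" (0 to 1); they miss things now and then, are a little off and sometimes report something else, mostly with a low value. They report only what shows in the picture. A call takes as long as a camera call.
- models.boxes_of(name, camera): "extent" ([centre column, centre row, width, height] in pixels, round what is visible of it).
- models.silhouettes(name, camera): "pixels" (480x640 bool, what is visible of it) and "extent" ([centre column, centre row, width, height] in pixels, round what is visible of it).
The state is a dict: "t": time; "q": joint angles; "qd": joint speeds; "joint_efforts": joint torques, N m; "eef_pos": TCP position; "ee_rot": TCP orientation; "force": force on the tool from outside, world axes, zero at the start; "moment": the same for the moment, N m; "width": finger opening in m; "gripper_force": force on a finger pad.
Only numpy, scipy, OpenCV 4.12 (cv2) and the standard library are available. Lean on these libraries where they do the work, as an engineer would, in place of code of your own. Each camera call takes 0.05 s, during which the arm holds its last target. There are 200 camera calls.

## Working session

There is one attempt and no reset: what is moved stays moved. The work goes in short steps, Python scripts to look and compute and a tool call to move; the robot and the scene stay as the last step left them, time stands still between calls to the robot, and variables do not carry over. Pictures are saved under pics/ and viewed, at most 14 in all, crops included, and the job is handed in when it is done.

Besides the shell and the picture viewer there is one more tool, called as name(argument=value, ...) on one line, values as JSON. play_rows: Moves the arm, as the interface text tells. Shifts and turns lie within -1 to 1; 1 stands for 25 mm of shift or 0.15 rad of turn. Its arguments: {"type":"object","properties":{"travel":{"type":"array","items":{"type":"array","items":{"type":"number"}}},"twist":{"type":"array","items":{"type":"number"}},"fingers":{"type":"number"},"newtons":{"type":"number"}},"required":["travel","twist"]}

```bash
mkdir -p pics; ls; cat > h.py <<'E'
import numpy as np, cv2, pickle
from station import arm, imaging, models
def ray(f,u,v):
    d=f['R'].T@np.array([(u-f['cx'])/f['fx'],(v-f['cy'])/f['fy'],1.]); return -f['R'].T@f['t'],d
def onz(f,u,v,z):
    o,d=ray(f,u,v); return o+d*(z-o[2])/d[2]
def proj(f,X):
    c=f['R']@np.asarray(X,float)+f['t']; return np.array([f['fx']*c[0]/c[2]+f['cx'],f['fy']*c[1]/c[2]+f['cy']])
E
python3 - <<'E'
from h import *
np.set_printoptions(precision=3,suppress=True)
s=arm.get_state(); print(s['t'],s['eef_pos'],s['ee_rot'],s['width'])
fs={}
for c in ['scene','side','wrist']:
    f=imaging.grab_frame(c); fs[c]=f
    cv2.imwrite(f'pics/{c}0.png',f['pixels'][:,:,::-1])
    if 'R' in f: print(c,f['fx'],-f['R'].T@f['t'],f['R'][2])
    else: print(f['fx'],f['T_tool_cam'])
    for n in ['carton_a','jar','weight_big','weight_small','carton_tray','jar_block','weight_case','beaker','wash_bottle']:
        print(c,n,[(round(b['confidence'],2),np.round(b['extent']).astype(int).tolist()) for b in models.boxes_of(n,c)[:4]])
pickle.dump(fs,open('f0.pkl','wb'))
E
```

```text
pics
0.0 [ 0.675 -0.     0.245] [ 3.14  -0.    -1.571] 0.08753499762828333
scene 494.3044392000259 [0.915 0.48  0.842] [-0.416 -0.453 -0.788]
scene carton_a [(0.71, [467, 270, 44, 63]), (0.53, [261, 148, 25, 44])]
scene jar [(0.97, [356, 257, 28, 36])]
scene weight_big [(0.62, [303, 221, 21, 25])]
scene weight_small [(0.84, [405, 270, 17, 24])]
scene carton_tray [(0.64, [207, 211, 40, 44])]
scene jar_block [(0.6, [348, 353, 87, 89])]
scene weight_case [(0.96, [247, 278, 102, 96])]
scene beaker [(0.88, [257, 122, 28, 33])]
scene wash_bottle [(0.68, [468, 273, 47, 58]), (0.67, [280, 183, 27, 61])]
side 599.2016731697262 [0.109 0.76  0.853] [ 0.312 -0.649 -0.694]
side carton_a [(0.88, [394, 188, 33, 53]), (0.69, [250, 230, 101, 87])]
side jar [(0.59, [305, 297, 32, 39])]
side weight_big [(0.74, [330, 248, 13, 31])]
side weight_small [(0.55, [303, 343, 19, 28])]
side carton_tray [(0.67, [304, 296, 31, 39]), (0.6, [321, 169, 63, 57])]
side jar_block [(0.78, [193, 322, 87, 76])]
side weight_case [(0.6, [251, 231, 100, 90])]
side beaker [(0.66, [441, 181, 30, 36])]
side wash_bottle [(0.72, [356, 208, 25, 65]), (0.2, [302, 343, 21, 26])]
410.4400936062507 [[ 0.    -0.966 -0.26   0.07 ]
 [ 1.     0.     0.     0.001]
 [-0.    -0.26   0.966 -0.138]
 [ 0.     0.     0.     1.   ]]
wrist carton_a []
wrist jar []
wrist weight_big [(0.57, [557, 200, 78, 53])]
wrist weight_small []
wrist carton_tray [(0.91, [413, 8, 110, 14])]
wrist jar_block [(0.84, [371, 385, 77, 14])]
wrist weight_case [(0.65, [362, 203, 164, 220])]
wrist beaker []
wrist wash_bottle [(0.62, [587, 80, 106, 81])]
```

View pics/scene0.png

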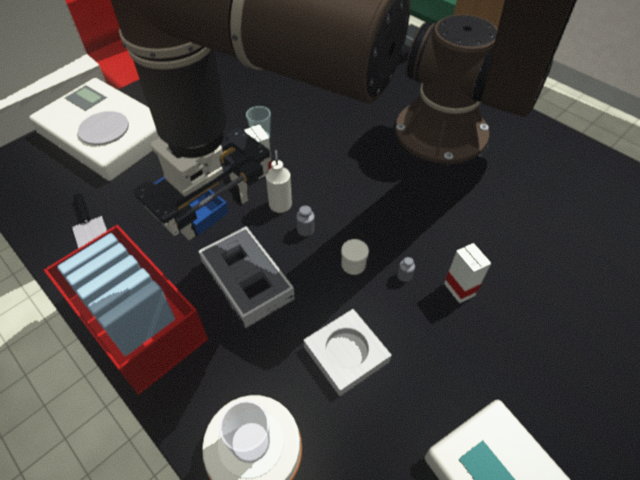

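View pics/side0.png

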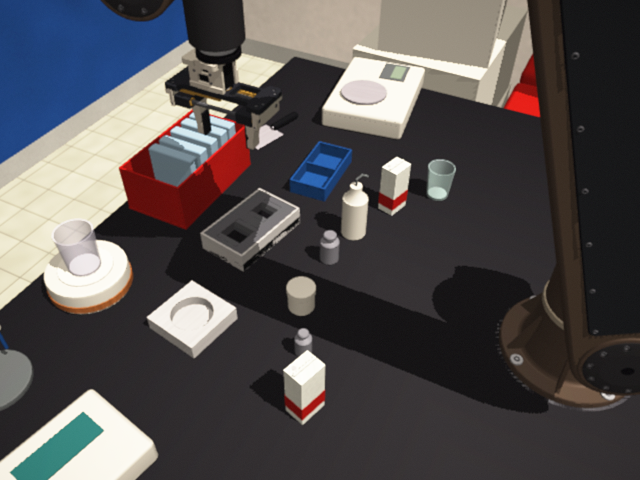

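View pics/wrist0.png

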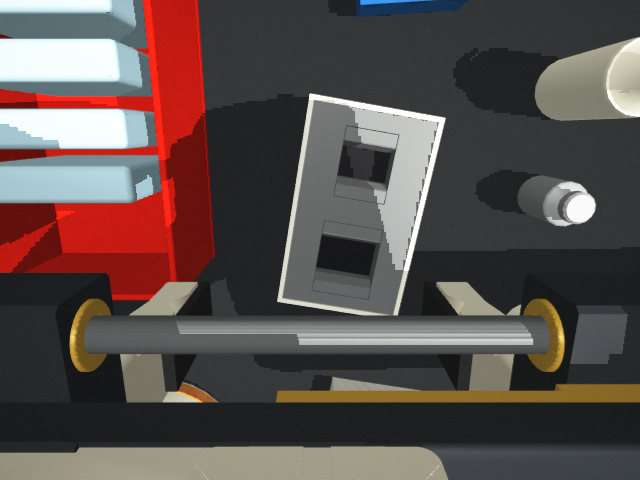

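The scene picture shows the case (247,278), block (348,353), jar (356,257), big weight (305,221), small weight (406,269) and near carton (467,272). The gripper hides the tray and the other carton. The side picture shows all of them: tray (321,170), far carton (394,187), wash bottle (355,212), beaker (440,180). The larger cutout is at the lower end of the wrist picture, which is +y in the world. Next I fit models to the silhouettes.

```bash
cat > fit.py <<'E'
from h import *
from scipy.optimize import minimize
def box(a,b,h): return np.array([[x,y,z] for x in(-a/2,a/2) for y in(-b/2,b/2) for z in(0,h)])
def cyl(*dz):
    t=np.linspace(0,2*np.pi,24,endpoint=False)
    return [np.vstack([np.c_[d/2*np.cos(t),d/2*np.sin(t),0*t+z] for z in zz]) for d,zz in dz]
M={'carton':[box(.038,.05,.112)],'jar':cyl((.05,(0,.038)),(.054,(.038,.052))),
'weight_big':cyl((.038,(0,.05)),(.026,(.05,.068))),'weight_small':cyl((.030,(0,.04)),(.020,(.04,.055))),
'carton_tray':[box(.085,.165,.035)],'jar_block':[box(.11,.11,.03)],'weight_case':[box(.11,.18,.042)],
'beaker':cyl((.06,(.07,.075)),(.05,(0,.075))),'wash_bottle':cyl((.052,(0,.1)),(.02,(.1,.15)))}
def render(f,parts,p):
    m=np.zeros((480*2,640*2),np.uint8); c,s=np.cos(p[2]),np.sin(p[2])
    for P in parts:
        W=np.c_[p[0]+c*P[:,0]-s*P[:,1],p[1]+s*P[:,0]+c*P[:,1],P[:,2]]
        uv=np.array([proj(f,w) for w in W])*2+.5
        cv2.fillConvexPoly(m,cv2.convexHull((uv*16).astype(np.int32)),1,shift=4)
    return m
def iou(a,b): return (a&b).sum()/max(1,(a|b).sum())
def fit(name,views,p0,round_=False):
    parts=M[name]; V=[(f,cv2.resize(m.astype(np.uint8),None,fx=2,fy=2)) for f,m in views]
    cost=lambda p:-np.mean([iou(render(f,parts,p),m) for f,m in V])
    best=None
    for y in ([0] if round_ else np.arange(0,np.pi,np.pi/6)):
        i=np.array([[0,0,0],[.01,0,0],[0,.01,0],[0,0,.25]])+[p0[0],p0[1],y]
        r=minimize(cost,[p0[0],p0[1],y],method='Nelder-Mead',options=dict(initial_simplex=i,maxiter=120,xatol=2e-4,fatol=1e-4))
        if best is None or r.fun<best.fun: best=r
    return best.x,-best.fun,[round(iou(render(f,parts,best.x),m),2) for f,m in V]
def mask(name,cam,uv):
    L=[s for s in models.silhouettes(name,cam) if np.hypot(*(np.array(s['extent'][:2])-uv))<15]
    return L[0]['pixels'] if L else None
E
python3 - <<'E'
from fit import *
np.set_printoptions(precision=4,suppress=True)
F={c:imaging.grab_frame(c) for c in('scene','side')}
for k,n,uv in [('near','carton',{'scene':(467,270),'side':(304,387)}),('far','carton',{'side':(394,188)}),
 ('','jar',{'scene':(356,257),'side':(305,297)}),('','weight_big',{'scene':(303,221),'side':(330,248)}),
 ('','weight_small',{'scene':(405,270),'side':(303,343)}),('','carton_tray',{'side':(321,169)}),
 ('','jar_block',{'scene':(348,353),'side':(193,322)}),('','weight_case',{'scene':(247,278),'side':(251,231)}),
 ('','beaker',{'side':(441,181),'scene':(257,122)}),('','wash_bottle',{'side':(356,208),'scene':(280,183)})]:
    V=[];g=[]
    for c,p in uv.items():
        m=mask('carton_a' if n=='carton' else n,c,p); g.append(onz(F[c],*p,.025)[:2])
        if m is None: print('no mask',n,c)
        else: V.append((F[c],m))
    if not V: print(n,k,g);continue
    print(n,k,*fit(n,V,np.mean(g,0),n in('jar','weight_big','weight_small','beaker','wash_bottle')), g)
print(arm.get_state()['t'])
E
```

```text
carton near [0.3534 0.3091 2.8617] 0.9494991426080357 [np.float64(0.94), np.float64(0.96)] [array([0.3237, 0.2997]), array([0.3648, 0.2908])]
carton far [ 0.4154 -0.2208 -0.2505] 0.9604607185834623 [np.float64(0.96)] [array([ 0.4251, -0.2527])]
jar  [0.4586 0.1235 0.082 ] 0.9268640588713339 [np.float64(0.92), np.float64(0.94)] [array([0.4569, 0.1264]), array([0.4521, 0.1211])]
weight_big  [ 0.4686 -0.0121  0.1511] 0.8851729743584342 [np.float64(0.92), np.float64(0.85)] [array([ 0.4689, -0.0162]), array([ 0.4678, -0.0156])]
weight_small  [0.406  0.2136 0.0568] 0.8519206522252738 [np.float64(0.89), np.float64(0.81)] [array([0.4108, 0.215 ]), array([0.4068, 0.2146])]
carton_tray  [ 0.6016 -0.2466  0.0653] 0.9644622016612343 [np.float64(0.96)] [array([ 0.6004, -0.2408])]
jar_block  [ 0.6124  0.248  -0.1735] 0.9619685132766981 [np.float64(0.96), np.float64(0.96)] [array([0.6182, 0.2568]), array([0.6   , 0.2618])]
weight_case  [ 0.6404 -0.0003 -0.1582] 0.9722082052343282 [np.float64(0.97), np.float64(0.98)] [array([0.6464, 0.0118]), array([0.6331, 0.0132])]
beaker  [ 0.3406 -0.3095 -0.2734] 0.7509191462239219 [np.float64(0.91), np.float64(0.6)] [array([ 0.34  , -0.3251]), array([ 0.3293, -0.3342])]
wash_bottle  [ 0.4557 -0.1068 -0.3025] 0.8504757008244304 [np.float64(0.83), np.float64(0.88)] [array([ 0.4721, -0.1513]), array([ 0.4297, -0.1339])]
2.5
```

All the fits agree with the sizes given and with reach. I start with the far carton, closing along its 38 mm side, bound for the −y bay.

play_rows(travel=[[0.8, 0.95, 0], [0.8, 0.95, 0], [0.8, 0.95, 0], [0.8, 0.95, 0], [0.8, 0.95, 0], [0.8, 0.95, 0], [0.8, 0.95, 0], [0.8, 0.95, 0]], twist=[0, 0, 0, 0, 0, 0, 0, 0], fingers=1, newtons=25)

```text
t: 3.5
eef_pos: [0.4838, -0.161, 0.2457]
ee_rot: [-3.141, -0.0, -1.571]
force: [-0.4, 0.0, 0.2]
width: 0.0877
gripper_force: 0.0
```

play_rows(travel=[[0.81, 0.93, 0], [0.81, 0.93, 0], [0.82, 0.94, 0], [0, 0, 0], [0, 0, 0], [0, 0, 0]], twist=[0, 0, 0, 0.83, 0.84, 0])

```text
t: 4.25
eef_pos: [0.4144, -0.2215, 0.2457]
ee_rot: [-3.141, 0.0, -1.821]
force: [-0.1, 0.2, 0.3]
width: 0.0876
gripper_force: 0.0
```

```bash
cat >> h.py <<'E'
def go(x,y,z,yaw):
    "units of travel (in current tool axes) and twist to a target"
    s=arm.get_state(); p=np.array(s['eef_pos']); w=s['ee_rot'][2]; d=np.array([x,y,z])-p
    c,n=np.cos(w),np.sin(w); t=(w-yaw+np.pi)%(2*np.pi)-np.pi
    print('at',np.round(p,4),round(w,3),'t',s['t'],'travel',np.round([(c*d[0]+n*d[1])/.025,(n*d[0]-c*d[1])/.025,-d[2]/.025],2),'twist',round(t/.15,2))
E
python3 - <<'E'
from h import *
from fit import fit,mask
go(.4154,-.2208,.085,-1.8213)
F={c:imaging.grab_frame(c) for c in('scene','side')}
for n,uv in [('carton_tray',{'scene':(205,212),'side':(321,169)}),('weight_case',{'scene':(247,278),'side':(251,231)})]:
    V=[(F[c],mask(n,c,p)) for c,p in uv.items()]
    V=[v for v in V if v[1] is not None]
    print(n,*fit(n,V,[.6,-.24] if 'tray' in n else [.64,0]))
cv2.imwrite('pics/s1.png',F['scene']['pixels'][:,:,::-1])
E
```

```text
at [ 0.4144 -0.2215  0.2457] -1.821 t 4.25 travel [-0.04 -0.03  6.43] twist 0.0
carton_tray [ 0.6015423  -0.2467551   3.20206047] 0.9714135021097047 [np.float64(0.97)]
weight_case [6.40135421e-01 7.17078946e-05 2.97703145e+00] 0.9753650134928135 [np.float64(0.97), np.float64(0.98)]
```

play_rows(travel=[[0, 0, 0.95], [0, 0, 0.95], [0, 0, 0.95], [0, 0, 0.95], [0, 0, 0.95], [0, 0, 0.95], [0, 0, 0.7], [0, 0, 0]], twist=[0, 0, 0, 0, 0, 0, 0, 0])

```text
t: 5.55
eef_pos: [0.4141, -0.2209, 0.0845]
ee_rot: [3.139, -0.0, -1.821]
force: [0.8, -0.4, 0.2]
width: 0.0877
gripper_force: 0.0
```

play_rows(travel=[[0, 0, 0], [0, 0, 0], [0, 0, 0], [0, 0, 0], [0, 0, 0], [0, 0, 0]], twist=[0, 0, 0, 0, 0, 0], fingers=0, newtons=25)

```text
t: 6.3
eef_pos: [0.4152, -0.2211, 0.0857]
ee_rot: [-3.141, 0.0, -1.821]
force: [1.3, 0.3, 0.8]
width: 0.0382
gripper_force: 24.9
```

play_rows(travel=[[0, 0, -0.5], [0, 0, -0.9], [0, 0, -0.9], [0, 0, -0.7], [0, 0, 0]], twist=[0, 0, 0, 0, 0])

```text
t: 6.92
eef_pos: [0.4157, -0.2211, 0.1621]
ee_rot: [-3.139, 0.0, -1.821]
force: [0.1, -0.0, -1.9]
width: 0.0378
gripper_force: 24.9
```

```bash
python3 - <<'E'
from h import *
go(.6042,-.2865,.09,-1.5055)
E
```

```text
at [ 0.4157 -0.2211  0.1621] -1.821 t 6.925 travel [ 0.67 -7.95  2.88] twist -2.1
```

play_rows(travel=[[0.1, -0.6, 0], [0.1, -0.95, 0], [0.1, -1, 0], [0.1, -1, 0], [0.1, -1, 0], [0.1, -1, 0], [0.07, -1, 0], [0, -0.9, 0]], twist=[0, 0, 0, 0, 0, 0, 0, 0])

```text
t: 7.92
eef_pos: [0.5922, -0.2841, 0.1585]
ee_rot: [3.139, -0.0, -1.822]
force: [0.5, 0.6, -2.3]
width: 0.0382
gripper_force: 24.9
```

play_rows(travel=[[0, -0.5, 0], [0, 0, 0.7], [0, 0, 0.8], [0, 0, 0.7], [0, 0, 0.3], [0, 0, 0]], twist=[0, -0.7, -0.7, -0.7, 0, 0])

```text
t: 8.68
eef_pos: [0.6031, -0.2865, 0.0973]
ee_rot: [3.14, 0.0, -1.509]
force: [-0.0, -0.3, -1.5]
width: 0.0379
gripper_force: 24.9
```

```bash
python3 - <<'E'
from h import *
go(.6042,-.2865,.0905,-1.5055)
E
```

```text
at [ 0.6031 -0.2865  0.0973] -1.509 t 8.675 travel [ 0.   -0.05  0.27] twist -0.02
```

play_rows(travel=[[0, 0, 0.15], [0, 0, 0.15], [0, 0, 0]], twist=[0, 0, 0])

```text
t: 9.05
eef_pos: [0.6033, -0.2865, 0.0905]
ee_rot: [3.142, 0.0, -1.507]
force: [0.5, 0.0, -2.1]
width: 0.0378
gripper_force: 24.9
```

play_rows(travel=[[0, 0, 0], [0, 0, 0], [0, 0, 0], [0, 0, 0]], twist=[0, 0, 0, 0], fingers=0.9)

```text
t: 9.55
eef_pos: [0.6034, -0.2865, 0.0907]
ee_rot: [-3.141, -0.0, -1.506]
force: [0.1, -0.2, -0.3]
width: 0.0727
gripper_force: 0.0
```

play_rows(travel=[[0, 0, -0.6], [0, 0, -0.9], [0, 0, -0.9], [0, 0, -0.9], [0, 0, -0.7]], twist=[0, 0, 0, 0, 0])

```text
t: 10.18
eef_pos: [0.6037, -0.2867, 0.1928]
ee_rot: [-3.14, -0.001, -1.506]
force: [-0.4, -0.1, 0.9]
width: 0.079
gripper_force: 0.0
```

```bash
python3 - <<'E'
from h import *
go(.3534,.3091,.085,2.8617-4.7124)
f=imaging.grab_frame('side'); cv2.imwrite('pics/side2.png',f['pixels'][60:360,200:600,::-1])
E
```

```text
at [ 0.6037 -0.2867  0.1928] -1.506 t 10.175 travel [-24.43   8.45   4.31] twist 2.3
```

View pics/side2.png

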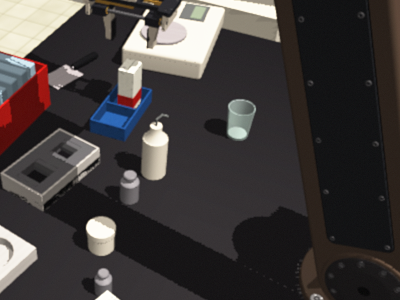

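The carton stands upright in the far bay, at crop pixel (130,85). Next is the near carton.

play_rows(travel=[[-1, 0.35, -0.1], [-1, 0.35, -0.1], [-1, 0.35, -0.1], [-1, 0.35, 0], [-1, 0.35, 0], [-1, 0.35, 0], [-1, 0.35, 0], [-1, 0.35, 0]], twist=[0, 0, 0, 0, 0, 0, 0, 0], fingers=1)

```text
t: 11.22
eef_pos: [0.5202, -0.0907, 0.1982]
ee_rot: [-3.141, 0.0, -1.506]
force: [-0.3, 0.8, -0.8]
width: 0.0877
gripper_force: 0.0
```

play_rows(travel=[[-1, 0.35, 0], [-1, 0.35, 0], [-1, 0.35, 0], [-1, 0.35, 0], [-1, 0.35, 0], [-1, 0.35, 0], [-1, 0.35, 0], [-1, 0.35, 0]], twist=[0, 0, 0, 0, 0, 0, 0, 0])

```text
t: 12.22
eef_pos: [0.4374, 0.1044, 0.1983]
ee_rot: [-3.141, 0.0, -1.506]
force: [0.3, 0.0, -0.7]
width: 0.0878
gripper_force: 0.0
```

play_rows(travel=[[-1, 0.35, 0], [-1, 0.35, 0], [-1, 0.35, 0], [-1, 0.35, 0], [-1, 0.35, 0], [-1, 0.35, 0], [-1, 0.35, 0], [-0.8, 0.35, 0]], twist=[0, 0, 0, 0, 0, 0, 0, 0])

```text
t: 13.22
eef_pos: [0.355, 0.2946, 0.1983]
ee_rot: [-3.141, 0.0, -1.506]
force: [-0.1, 0.1, -0.2]
width: 0.0874
gripper_force: 0.0
```

play_rows(travel=[[-0.4, 0.05, 0], [0, 0, 0], [0, 0, 0], [0, 0, 0], [0, 0, 0]], twist=[0, 0.8, 0.8, 0.7, 0])

```text
t: 13.85
eef_pos: [0.3538, 0.3033, 0.1981]
ee_rot: [3.142, -0.0, -1.851]
force: [0.1, 0.1, -0.2]
width: 0.0876
gripper_force: 0.0
```

```bash
python3 - <<'E'
from h import *
go(.3534,.3091,.085,2.8617-4.7124)
E
```

```text
at [0.3538 0.3033 0.1981] -1.851 t 13.85 travel [-0.22  0.08  4.52] twist -0.0
```

play_rows(travel=[[-0.22, 0.08, 0.6], [0, 0, 0.9], [0, 0, 0.9], [0, 0, 0.9], [0, 0, 0.8], [0, 0, 0.4], [0, 0, 0]], twist=[0, 0, 0, 0, 0, 0, 0])

```text
t: 14.72
eef_pos: [0.3529, 0.309, 0.0847]
ee_rot: [3.141, -0.002, -1.851]
force: [0.3, -0.1, 0.5]
width: 0.0878
gripper_force: 0.0
```

play_rows(travel=[[0, 0, 0], [0, 0, 0], [0, 0, 0], [0, 0, 0], [0, 0, 0], [0, 0, 0]], twist=[0, 0, 0, 0, 0, 0], fingers=0, newtons=25)

```text
t: 15.48
eef_pos: [0.3532, 0.3095, 0.0856]
ee_rot: [-3.142, 0.0, -1.851]
force: [0.4, -0.5, 1.0]
width: 0.0379
gripper_force: 24.9
```

play_rows(travel=[[0, 0, -0.6], [0, 0, -1], [0, 0, -1], [0, 0, -1], [0, 0, -0.9], [0, 0, 0]], twist=[0, 0, 0, 0, -1, -1])

```text
t: 16.23
eef_pos: [0.3535, 0.31, 0.1995]
ee_rot: [-3.14, 0.002, -1.546]
force: [-0.1, 0.7, -2.9]
width: 0.0379
gripper_force: 24.9
```

```bash
python3 - <<'E'
from h import *
go(.599,-.2067,.0905,-1.5055)
E
```

```text
at [0.3535 0.31   0.1995] -1.546 t 16.225 travel [20.9  -9.31  4.36] twist -0.27
```

play_rows(travel=[[0.6, -0.3, 0], [1, -0.44, 0], [1, -0.44, 0], [1, -0.44, 0], [1, -0.44, 0], [1, -0.44, 0], [1, -0.44, 0], [1, -0.44, 0]], twist=[0, 0, 0, 0, 0, 0, 0, 0])

```text
t: 17.23
eef_pos: [0.4411, 0.1193, 0.1974]
ee_rot: [3.14, -0.001, -1.554]
force: [0.1, 0.6, -2.6]
width: 0.0379
gripper_force: 24.9
```

play_rows(travel=[[1, -0.44, 0], [1, -0.44, 0], [1, -0.44, 0], [1, -0.44, 0], [1, -0.44, 0], [1, -0.44, 0], [1, -0.44, 0], [1, -0.44, 0]], twist=[0, 0, 0, 0, 0, 0, 0, 0])

```text
t: 18.23
eef_pos: [0.5327, -0.0787, 0.1972]
ee_rot: [3.14, -0.0, -1.555]
force: [0.6, 1.5, -2.3]
width: 0.0376
gripper_force: 24.9
```

play_rows(travel=[[1, -0.44, 0], [1, -0.44, 0], [1, -0.44, 0], [1, -0.44, 0], [0.9, -0.44, 0], [0.4, -0.2, 0], [0, 0, 0]], twist=[0, 0, 0, 0, 0, 0, -0.27])

```text
t: 19.1
eef_pos: [0.5952, -0.2094, 0.197]
ee_rot: [3.14, 0.0, -1.513]
force: [-0.3, 0.2, -1.7]
width: 0.038
gripper_force: 24.9
```

```bash
python3 - <<'E'
from h import *
go(.599,-.2067,.0905,-1.5055)
E
```

```text
at [ 0.5952 -0.2094  0.197 ] -1.513 t 19.1 travel [-0.1  -0.16  4.26] twist -0.05
```

play_rows(travel=[[-0.1, -0.15, 0.5], [0, 0, 0.8], [0, 0, 0.8], [0, 0, 0.8], [0, 0, 0.7], [0, 0, 0.3], [0, 0, 0.15], [0, 0, 0.1]], twist=[0, 0, 0, 0, 0, 0, 0, 0])

```text
t: 20.1
eef_pos: [0.5998, -0.2057, 0.0946]
ee_rot: [-3.141, -0.0, -1.511]
force: [0.0, 0.2, -2.3]
width: 0.038
gripper_force: 24.9
```

play_rows(travel=[[0, 0, 0.1], [0, 0, 0]], twist=[0, 0])

```text
t: 20.35
eef_pos: [0.5995, -0.2057, 0.092]
ee_rot: [-3.141, -0.0, -1.511]
force: [0.9, 0.2, -2.7]
width: 0.0381
gripper_force: 24.9
```

play_rows(travel=[[0, 0, 0], [0, 0, 0], [0, 0, 0], [0, 0, 0]], twist=[0, 0, 0, 0], fingers=0.9)

```text
t: 20.85
eef_pos: [0.5995, -0.2057, 0.092]
ee_rot: [-3.141, -0.0, -1.511]
force: [-0.3, -0.5, -0.2]
width: 0.0722
gripper_force: 0.0
```

play_rows(travel=[[0, 0, -0.6], [0, 0, -0.9], [0, 0, -0.9], [0, 0, -0.9], [0, 0, -0.8], [0, 0, 0]], twist=[0, 0, 0, 0, 0, 0])

```text
t: 21.6
eef_pos: [0.6006, -0.206, 0.1973]
ee_rot: [-3.137, -0.001, -1.511]
force: [-0.3, -0.4, -0.7]
width: 0.0792
gripper_force: 0.0
```

```bash
python3 - <<'E'
from h import *
go(.4586,.1235,.047,-1.5708)
E
```

```text
at [ 0.6006 -0.206   0.1973] -1.511 t 21.6 travel [-13.5    4.87   6.01] twist 0.4
```

play_rows(travel=[[-1, 0.36, 0], [-1, 0.36, 0], [-1, 0.36, 0], [-1, 0.36, 0], [-1, 0.36, 0], [-1, 0.36, 0], [-1, 0.36, 0], [-1, 0.36, 0]], twist=[0, 0, 0, 0, 0, 0, 0, 0], fingers=1)

```text
t: 22.6
eef_pos: [0.5149, -0.0097, 0.1941]
ee_rot: [3.141, -0.0, -1.511]
force: [0.1, -0.2, 0.4]
width: 0.0878
gripper_force: 0.0
```

play_rows(travel=[[-1, 0.36, 0.2], [-1, 0.36, 0.3], [-1, 0.36, 0.3], [-1, 0.36, 0.3], [-1, 0.36, 0.3], [-0.5, 0.17, 0.3], [0, 0, 0.3], [0, 0, 0]], twist=[0, 0, 0, 0, 0, 0, 0.4, 0])

```text
t: 23.6
eef_pos: [0.4577, 0.1237, 0.1437]
ee_rot: [3.14, -0.001, -1.57]
force: [-0.3, -0.9, 0.1]
width: 0.0877
gripper_force: 0.0
```

```bash
python3 - <<'E'
from h import *
go(.4586,.1235,.047,-1.5708)
E
```

```text
at [0.4577 0.1237 0.1437] -1.57 t 23.6 travel [ 0.01 -0.04  3.87] twist 0.0
```

play_rows(travel=[[0, 0, 0.6], [0, 0, 0.9], [0, 0, 0.9], [0, 0, 0.9], [0, 0, 0.5], [0, 0, 0.05], [0, 0, 0]], twist=[0, 0, 0, 0, 0, 0, 0])

```text
t: 24.48
eef_pos: [0.4586, 0.1241, 0.0486]
ee_rot: [-3.141, 0.0, -1.57]
force: [0.5, -0.2, 0.9]
width: 0.0873
gripper_force: 0.0
```

play_rows(travel=[[0, 0, 0], [0, 0, 0], [0, 0, 0], [0, 0, 0], [0, 0, 0]], twist=[0, 0, 0, 0, 0], fingers=0, newtons=15)

```text
t: 25.1
eef_pos: [0.4583, 0.1241, 0.0483]
ee_rot: [-3.141, 0.0, -1.571]
force: [0.2, 0.6, 3.1]
width: 0.0533
gripper_force: 15.0
```

play_rows(travel=[[0, 0, -0.5], [0, 0, -0.9], [0, 0, -0.9], [0, 0, -0.7], [0, 0, 0]], twist=[0, 0, 0, 0, 0])

```text
t: 25.72
eef_pos: [0.4588, 0.1244, 0.1247]
ee_rot: [-3.139, 0.002, -1.571]
force: [0.4, -1.0, -1.0]
width: 0.0534
gripper_force: 15.0
```

```bash
python3 - <<'E'
from h import *
go(.6124,.248,.055,-1.5708)
E
```

```text
at [0.4588 0.1244 0.1247] -1.571 t 25.725 travel [-4.94 -6.14  2.79] twist 0.0
```

play_rows(travel=[[-0.5, -0.6, 0], [-0.8, -1, 0], [-0.8, -1, 0], [-0.8, -1, 0], [-0.8, -1, 0], [-0.8, -1, 0], [-0.44, -0.54, 0], [0, 0, 0]], twist=[0, 0, 0, 0, 0, 0, 0, 0])

```text
t: 26.72
eef_pos: [0.6124, 0.2482, 0.121]
ee_rot: [3.14, -0.001, -1.571]
force: [-0.7, -0.5, -1.1]
width: 0.0538
gripper_force: 15.0
```

play_rows(travel=[[0, 0, 0.6], [0, 0, 0.8], [0, 0, 0.6], [0, 0, 0.3], [0, 0, 0.15], [0, 0, 0.1], [0, 0, 0]], twist=[0, 0, 0, 0, 0, 0, 0])

```text
t: 27.6
eef_pos: [0.6118, 0.2476, 0.0596]
ee_rot: [-3.141, 0.0, -1.571]
force: [0.3, -0.6, -0.6]
width: 0.0532
gripper_force: 15.0
```

```bash
python3 - <<'E'
from h import *
go(.6124,.248,.0563,-1.5708)
E
```

```text
at [0.6118 0.2476 0.0596] -1.571 t 27.6 travel [-0.02 -0.02  0.13] twist 0.0
```

play_rows(travel=[[0, 0, 0.1], [0, 0, 0.04], [0, 0, 0]], twist=[0, 0, 0])

```text
t: 27.98
eef_pos: [0.6117, 0.2475, 0.0563]
ee_rot: [-3.141, 0.0, -1.571]
force: [-1.7, -0.4, 2.3]
width: 0.0533
gripper_force: 15.0
```

play_rows(travel=[[0, 0, 0], [0, 0, 0], [0, 0, 0]], twist=[0, 0, 0], fingers=0.9)

```text
t: 28.35
eef_pos: [0.6116, 0.2474, 0.0557]
ee_rot: [3.142, -0.0, -1.571]
force: [1.2, 0.3, 0.9]
width: 0.0767
gripper_force: 0.0
```

play_rows(travel=[[0, 0, -0.6], [0, 0, -0.9], [0, 0, -0.9], [0, 0, -0.9]], twist=[0, 0, 0, 0])

```text
t: 28.85
eef_pos: [0.6119, 0.2475, 0.1403]
ee_rot: [-3.141, 0.001, -1.571]
force: [-0.6, -0.1, 0.7]
width: 0.079
gripper_force: 0.0
```

```bash
python3 - <<'E'
from h import *
go(.406,.2136,.044,-1.5708)
f=imaging.grab_frame('side'); cv2.imwrite('pics/side3.png',f['pixels'][60:460,100:600,::-1])
E
```

```text
at [0.6119 0.2475 0.1403] -1.571 t 28.85 travel [1.36 8.23 3.85] twist 0.0
```

View pics/side3.png

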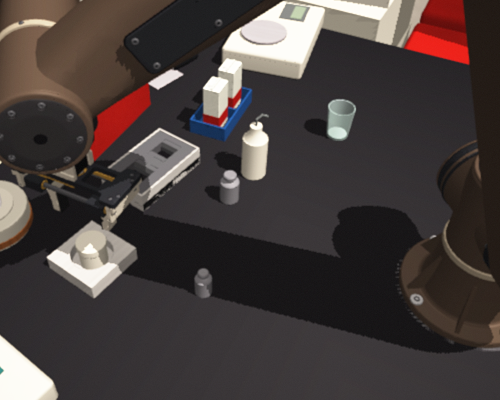

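Both cartons stand in the tray (crop 215,100 and 230,75), and the jar is in the well (92,248). The small weight is now unobstructed at (203,284), so I refit it.

```bash
python3 - <<'E'
from fit import *
F={c:imaging.grab_frame(c) for c in('scene','side')}
for n,uv,g in [('weight_small',{'scene':(405,270),'side':(303,343)},(.406,.2136)),('weight_big',{'scene':(303,221),'side':(330,248)},(.4686,-.0121))]:
    V=[]
    for c,p in uv.items():
        m=mask(n,c,p)
        if m is None: m=mask('weight_big' if n!='weight_big' else 'weight_small',c,p)
        if m is None: print('none',c);continue
        V.append((F[c],m))
    for v in V: print(n,*fit(n,[v],g,True))
    if V: print(n,*fit(n,V,g,True))
E
```

```text
none scene
weight_small [0.40680509 0.21268028 0.25454584] 0.8728382502543235 [np.float64(0.87)]
weight_small [0.40680509 0.21268028 0.25454584] 0.8728382502543235 [np.float64(0.87)]
weight_big [ 0.46680319 -0.01188643  0.1076319 ] 0.8223748773307163 [np.float64(0.82)]
weight_big [ 0.46702001 -0.01102808  0.13600853] 0.8957513768686074 [np.float64(0.9)]
weight_big [ 0.46802278 -0.012245    0.09766367] 0.856993483574641 [np.float64(0.82), np.float64(0.89)]
```

play_rows(travel=[[0.15, 1, 0], [0.17, 1, 0], [0.17, 1, 0], [0.17, 1, 0], [0.17, 1, 0], [0.17, 1, 0], [0.17, 1, 0], [0.17, 1, 0]], twist=[0, 0, 0, 0, 0, 0, 0, 0], fingers=1)

```text
t: 30.25
eef_pos: [0.4107, 0.2135, 0.1378]
ee_rot: [3.141, -0.001, -1.571]
force: [0.9, 1.0, -0.1]
width: 0.0877
gripper_force: 0.0
```

```bash
python3 - <<'E'
from h import *
go(.406,.2136,.044,-1.5708)
E
```

```text
at [0.4107 0.2135 0.1378] -1.571 t 30.25 travel [-0.    0.19  3.75] twist -0.0
```

play_rows(travel=[[0, 0.13, 0.6], [0, 0, 0.9], [0, 0, 0.9], [0, 0, 0.8], [0, 0, 0.4], [0, 0, 0.2], [0, 0, 0]], twist=[0, 0, 0, 0, 0, 0, 0])

```text
t: 31.12
eef_pos: [0.4085, 0.214, 0.0434]
ee_rot: [3.142, -0.0, -1.571]
force: [-0.2, 0.4, -0.4]
width: 0.0873
gripper_force: 0.0
```

```bash
python3 - <<'E'
from h import *
go(.4065,.213,.043,-1.5708)
E
```

```text
at [0.4085 0.214  0.0434] -1.571 t 31.125 travel [0.04 0.08 0.01] twist 0.0
```

play_rows(travel=[[0.04, 0.08, 0], [0, 0, 0], [0, 0, 0], [0, 0, 0], [0, 0, 0], [0, 0, 0], [0, 0, 0]], twist=[0, 0, 0, 0, 0, 0, 0], fingers=0, newtons=45)

```text
t: 32.0
eef_pos: [0.4066, 0.2131, 0.0434]
ee_rot: [-3.141, 0.0, -1.571]
force: [-0.1, -0.7, 1.1]
width: 0.0283
gripper_force: 45.0
```

play_rows(travel=[[0, 0, -0.5], [0, 0, -0.9], [0, 0, -0.9], [0, 0, -0.9], [0, 0, -0.6], [0, 0, 0]], twist=[0, 0, 0, 0, 0, 0])

```text
t: 32.75
eef_pos: [0.4067, 0.2134, 0.1398]
ee_rot: [-3.14, 0.002, -1.571]
force: [-0.6, 0.6, -2.0]
width: 0.0286
gripper_force: 45.0
```

```bash
python3 - <<'E'
from h import *
s=arm.get_state(); print(s['q'])
go(.6338,-.0418,.1,-.1582)
go(.6338,-.0418,.1,-.1582-3.1416)
E
```

```text
[ 9.13965427e-01  1.02516910e-01 -5.96877869e-01  1.43340158e-05
 -8.68655879e-01 -9.13917070e-01]
at [0.4067 0.2134 0.1398] -1.571 t 32.75 travel [10.21 -9.08  1.59] twist -9.42
at [0.4067 0.2134 0.1398] -1.571 t 32.75 travel [10.21 -9.08  1.59] twist 11.53
```

play_rows(travel=[[0.6, -0.5, 0], [0.9, -0.8, 0], [0.9, -0.8, 0], [1, -0.9, 0], [1, -0.9, 0], [1, -0.9, 0], [1, -0.9, 0], [1, -0.9, 0]], twist=[0, 0, 0, 0, 0, 0, 0, 0])

```text
t: 33.75
eef_pos: [0.5714, 0.0268, 0.1373]
ee_rot: [3.14, -0.0, -1.571]
force: [0.9, -0.0, -1.8]
width: 0.0286
gripper_force: 45.0
```

play_rows(travel=[[1, -0.9, 0], [0.9, -0.8, 0], [0.6, -0.5, 0], [0.31, -0.28, 0], [0, 0, 0], [0, 0, 0], [0, 0, 0], [0, 0, 0]], twist=[0, 0, 0, 0, -0.7, -1, -1, -1])

```text
t: 34.75
eef_pos: [0.6329, -0.0418, 0.1382]
ee_rot: [3.141, 0.0, -1.01]
force: [-0.1, -0.4, -2.5]
width: 0.0285
gripper_force: 45.0
```

play_rows(travel=[[0, 0, 0], [0, 0, 0], [0, 0, 0], [0, 0, 0], [0, 0, 0], [0, 0, 0], [0, 0, 0]], twist=[-1, -1, -1, -1, -1, -0.72, 0])

```text
t: 35.62
eef_pos: [0.633, -0.0418, 0.1383]
ee_rot: [-3.142, 0.0, -0.158]
force: [0.1, -0.6, -2.0]
width: 0.0287
gripper_force: 45.0
```

```bash
python3 - <<'E'
from h import *
go(.6338,-.0418,.1,-.1582)
f=imaging.grab_frame('scene'); a=f['pixels'][150:350,150:400,::-1]
g=imaging.grab_frame('side'); b=g['pixels'][130:330,150:400,::-1]
cv2.imwrite('pics/c4.png',cv2.resize(np.hstack([a,b]),(800,320),interpolation=cv2.INTER_CUBIC))
E
```

```text
at [ 0.633  -0.0418  0.1383] -0.158 t 35.625 travel [ 0.03 -0.01  1.53] twist 0.0
```

View pics/c4.png

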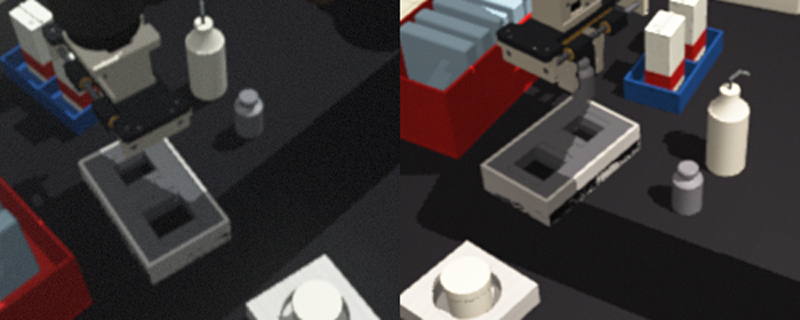

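```bash
python3 - <<'E'
from h import *
fs=pickle.load(open('f0.pkl','rb')); f=fs['wrist']; T=f['T_tool_cam']
Rw=np.array([[0,-1,0],[-1,0,0],[0,0,-1.]]); p=np.array([.675,0,.2455])
R=Rw@T[:3,:3]; o=Rw@T[:3,3]+p
g=dict(f,R=R.T,t=-R.T@o)
for n,u,v in [('small',366,165),('big',347.5,260)]: print(n,onz(g,u,v,.04))
for u,v in [(310,95),(444,118),(397,315),(279,300)]: print(onz(g,u,v,.042))
s=imaging.grab_frame('side')
for X in [(.6338,-.0418,.04),(.647,.0412,.04)]: print(proj(s,X))
for n in ['weight_small','weight_big']:
  for c in ['side']: print(n,[(round(b['confidence'],2),np.round(b['extent']).tolist()) for b in models.boxes_of(n,c)])
print(proj(s,(.633,-.0418,.0953)),proj(s,(.633,-.0418,.1353)))
E
```

```text
small [ 0.6330769  -0.04107539  0.04      ]
big [0.64672819 0.04130169 0.04      ]
[ 0.67908399 -0.09560936  0.042     ]
[ 0.57225702 -0.07827791  0.042     ]
[0.60099475 0.0929665  0.042     ]
[0.70757804 0.07832754 0.042     ]
[264.00798742 209.71804422]
[237.16973022 231.72850645]
weight_small [(0.78, [263.0, 180.0, 16.0, 30.0]), (0.65, [193.0, 320.0, 87.0, 73.0])]
weight_big [(0.85, [329.0, 249.0, 19.0, 34.0])]
[262.81363936 188.95685748] [261.64778533 173.01239248]
```

The fit and the wrist view agree on the cutout centres to within 1 mm. I lower the weight and press it in.

play_rows(travel=[[0.02, 0, 0.5], [0, 0, 0.7], [0, 0, 0.6], [0, 0, 0.3], [0, 0, 0.15], [0, 0, 0.15], [0, 0, 0]], twist=[0, 0, 0, 0, 0, 0, 0])

```text
t: 36.75
eef_pos: [0.634, -0.0424, 0.0784]
ee_rot: [-3.142, -0.0, -0.158]
force: [-0.4, 0.4, -0.7]
width: 0.0287
gripper_force: 45.0
```

play_rows(travel=[[0, 0, 0.15], [0, 0, 0.15], [0, 0, 0.15], [0, 0, 0]], twist=[0, 0, 0, 0])

```text
t: 37.25
eef_pos: [0.6349, -0.0421, 0.0675]
ee_rot: [-3.141, -0.002, -0.157]
force: [2.8, 1.7, 0.7]
width: 0.0287
gripper_force: 45.0
```

play_rows(travel=[[0, 0, 0.1], [0, 0, 0.1], [0, 0, 0.05], [0, 0, 0]], twist=[0, 0, 0, 0])

```text
t: 37.75
eef_pos: [0.635, -0.0422, 0.0632]
ee_rot: [-3.141, -0.003, -0.157]
force: [-2.3, 5.0, 18.7]
width: 0.0283
gripper_force: 45.0
```

play_rows(travel=[[0, 0, 0.05], [0, 0, 0]], twist=[0, 0])

```text
t: 38.0
eef_pos: [0.6353, -0.0422, 0.0632]
ee_rot: [-3.141, -0.004, -0.156]
force: [-5.1, 4.3, 27.7]
width: 0.0283
gripper_force: 45.1
```

The weight is at floor height and the force has risen sharply, so it is home. Release it.

play_rows(travel=[[0, 0, -0.06], [0, 0, 0], [0, 0, 0], [0, 0, 0]], twist=[0, 0, 0, 0], fingers=0.65)

```text
t: 38.5
eef_pos: [0.6333, -0.0427, 0.0603]
ee_rot: [3.141, 0.001, -0.158]
force: [0.6, -0.0, 0.1]
width: 0.0563
gripper_force: 0.0
```

play_rows(travel=[[0, 0, -0.5], [0, 0, -0.9], [0, 0, -1], [0, 0, -1], [0, 0, -1], [0, 0, -0.5], [0, 0, 0]], twist=[0, 0, 0, 0, 0, 0, 0])

```text
t: 39.38
eef_pos: [0.6343, -0.0423, 0.1846]
ee_rot: [-3.141, -0.002, -0.158]
force: [-0.3, 0.6, -0.9]
width: 0.0572
gripper_force: 0.0
```

```bash
python3 - <<'E'
from h import *
go(.468,-.012,.047,-1.5708)
f=imaging.grab_frame('scene'); a=f['pixels'][150:350,150:400,::-1]
g=imaging.grab_frame('side'); b=g['pixels'][130:330,150:400,::-1]
cv2.imwrite('pics/c5.png',cv2.resize(np.hstack([a,b]),(800,320),interpolation=cv2.INTER_CUBIC))
E
```

```text
at [ 0.6343 -0.0423  0.1846] -0.158 t 39.375 travel [-6.76 -0.15  5.51] twist 9.42
```

View pics/c5.png

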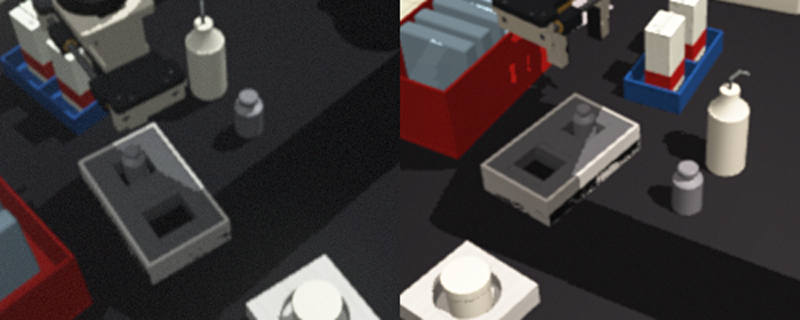

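The small weight sits upright in its cutout (side crop 585,118). Now the big one.

play_rows(travel=[[0, 0, 0], [0, 0, 0], [0, 0, 0], [0, 0, 0], [0, 0, 0], [0, 0, 0], [0, 0, 0], [0, 0, 0]], twist=[0.9, 1, 1, 1, 1, 1, 1, 1], fingers=1)

```text
t: 40.48
eef_pos: [0.6332, -0.0425, 0.182]
ee_rot: [3.139, 0.0, -1.348]
force: [-0.4, 0.5, 0.2]
width: 0.0876
gripper_force: 0.0
```

play_rows(travel=[[0, 0, 0], [0, 0, 0], [-0.17, 0.9, 0], [-0.17, 0.95, 0], [-0.17, 0.95, 0], [-0.17, 0.95, 0], [-0.17, 0.95, 0], [-0.17, 0.95, 0]], twist=[1, 0.52, 0, 0, 0, 0, 0, 0])

```text
t: 41.48
eef_pos: [0.4912, -0.017, 0.1824]
ee_rot: [3.14, -0.001, -1.571]
force: [0.3, -0.2, 0.6]
width: 0.0871
gripper_force: 0.0
```

play_rows(travel=[[-0.19, 1, 0], [0, 0, 0], [0, 0, 0]], twist=[0, 0, 0])

```text
t: 41.85
eef_pos: [0.4679, -0.0121, 0.1832]
ee_rot: [3.141, -0.0, -1.57]
force: [0.3, 0.6, -0.3]
width: 0.0879
gripper_force: 0.0
```

```bash
python3 - <<'E'
from h import *
go(.468,-.012,.044,-1.5708)
E
```

```text
at [ 0.4679 -0.0121  0.1832] -1.57 t 41.85 travel [-0.   -0.    5.57] twist 0.0
```

play_rows(travel=[[0, 0, 0.6], [0, 0, 0.9], [0, 0, 0.9], [0, 0, 0.9], [0, 0, 0.6], [0, 0, 0.3], [0, 0, 0]], twist=[0, 0, 0, 0, 0, 0, 0])

```text
t: 42.72
eef_pos: [0.4673, -0.0124, 0.0776]
ee_rot: [3.14, -0.001, -1.571]
force: [0.1, -0.4, 0.4]
width: 0.0877
gripper_force: 0.0
```

```bash
python3 - <<'E'
from h import *
go(.468,-.012,.044,-1.5708); print(arm.get_state()['force'])
g=imaging.grab_frame('side'); b=g['pixels'][110:310,220:470,::-1]
w=imaging.grab_frame('wrist')['pixels'][:,:,::-1]
cv2.imwrite('pics/c6.png',np.hstack([cv2.resize(b,(400,320)),cv2.resize(w,(400,320))]))
E
```

```text
at [ 0.4673 -0.0124  0.0776] -1.571 t 42.725 travel [-0.02 -0.03  1.35] twist -0.0
[ 0.08534766 -0.44902059  0.35128731]
```

View pics/c6.png

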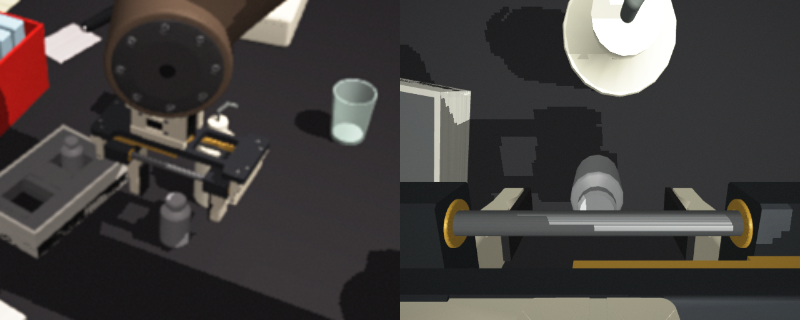

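The weight is centred between the fingers (about 597 in the wrist half). The wash bottle is clear of the gripper, so I continue down.

play_rows(travel=[[0, 0, 0.4], [0, 0, 0.4], [0, 0, 0.35], [0, 0, 0.2], [0, 0, 0]], twist=[0, 0, 0, 0, 0])

```text
t: 43.45
eef_pos: [0.4674, -0.0122, 0.0443]
ee_rot: [3.141, -0.0, -1.571]
force: [-0.1, 0.8, 0.3]
width: 0.0875
gripper_force: 0.0
```

play_rows(travel=[[0, 0, 0], [0, 0, 0], [0, 0, 0], [0, 0, 0], [0, 0, 0], [0, 0, 0], [0, 0, 0]], twist=[0, 0, 0, 0, 0, 0, 0], fingers=0, newtons=50)

```text
t: 44.32
eef_pos: [0.468, -0.012, 0.045]
ee_rot: [-3.141, 0.0, -1.571]
force: [1.4, 0.6, 0.6]
width: 0.0373
gripper_force: 50.0
```

play_rows(travel=[[0, 0, -0.5], [0, 0, -0.9], [0, 0, -0.9], [0, 0, -0.9], [0, 0, -0.6], [0, 0, 0]], twist=[0, 0, 0, 0, 0, 0])

```text
t: 45.08
eef_pos: [0.4677, -0.012, 0.1409]
ee_rot: [-3.14, 0.001, -1.571]
force: [0.1, 0.1, -6.0]
width: 0.0368
gripper_force: 50.0
```

```bash
python3 - <<'E'
from h import *
go(.647,.0412,.064,-.1582)
E
```

```text
at [ 0.4677 -0.012   0.1409] -1.571 t 45.075 travel [-2.13 -7.17  3.08] twist -9.42
```

play_rows(travel=[[-0.15, -0.5, 0], [-0.28, -0.95, 0], [-0.28, -0.95, 0], [-0.28, -0.95, 0], [-0.28, -0.95, 0], [-0.28, -0.95, 0], [-0.28, -0.95, 0], [-0.3, -0.97, 0]], twist=[0, 0, 0, 0, 0, 0, 0, 0])

```text
t: 46.08
eef_pos: [0.6476, 0.0413, 0.1378]
ee_rot: [3.139, -0.001, -1.571]
force: [-0.1, -0.3, -4.5]
width: 0.0371
gripper_force: 50.0
```

play_rows(travel=[[0, 0, 0], [0, 0, 0], [0, 0, 0], [0, 0, 0], [0, 0, 0], [0, 0, 0], [0, 0, 0]], twist=[-0.7, -1, -1, -1, -1, -1, -1])

```text
t: 46.95
eef_pos: [0.6468, 0.0411, 0.1378]
ee_rot: [3.139, 0.002, -0.561]
force: [1.2, 0.7, -4.8]
width: 0.0375
gripper_force: 50.0
```

play_rows(travel=[[0, 0, 0], [0, 0, 0], [0, 0, 0], [0, 0, 0], [0, 0, 0]], twist=[-1, -1, -0.72, 0, 0])

```text
t: 47.58
eef_pos: [0.6468, 0.0411, 0.1388]
ee_rot: [3.141, 0.001, -0.16]
force: [-0.3, -0.1, -5.0]
width: 0.037
gripper_force: 50.0
```

```bash
python3 - <<'E'
from h import *
go(.647,.0412,.065,-.1582)
E
```

```text
at [0.6468 0.0411 0.1388] -0.16 t 47.575 travel [ 0.01 -0.01  2.95] twist -0.01
```

play_rows(travel=[[0, 0, 0.5], [0, 0, 0.6], [0, 0, 0.5], [0, 0, 0.3], [0, 0, 0.15], [0, 0, 0.15], [0, 0, 0.15], [0, 0, 0]], twist=[0, 0, 0, 0, 0, 0, 0, 0])

```text
t: 48.58
eef_pos: [0.6468, 0.0411, 0.0809]
ee_rot: [3.142, 0.0, -0.158]
force: [0.6, 0.5, -5.3]
width: 0.0369
gripper_force: 50.0
```

play_rows(travel=[[0, 0, 0.15], [0, 0, 0.15], [0, 0, 0.15], [0, 0, 0.1], [0, 0, 0]], twist=[0, 0, 0, 0, 0])

```text
t: 49.2
eef_pos: [0.6479, 0.0414, 0.0676]
ee_rot: [-3.141, -0.002, -0.157]
force: [2.7, 2.1, -0.3]
width: 0.0369
gripper_force: 50.0
```

play_rows(travel=[[0, 0, 0.08], [0, 0, 0.08], [0, 0, 0]], twist=[0, 0, 0])

```text
t: 49.58
eef_pos: [0.6478, 0.0414, 0.0649]
ee_rot: [-3.141, -0.002, -0.157]
force: [-0.7, 2.5, 12.0]
width: 0.037
gripper_force: 50.0
```

play_rows(travel=[[0, 0, 0.06], [0, 0, 0]], twist=[0, 0])

```text
t: 49.82
eef_pos: [0.6479, 0.0414, 0.0649]
ee_rot: [-3.141, -0.003, -0.157]
force: [-4.4, 2.9, 20.4]
width: 0.0371
gripper_force: 50.0
```

It has stopped at the expected height, 64.9 mm. Release, rise and check everything.

play_rows(travel=[[0, 0, -0.06], [0, 0, 0], [0, 0, 0], [0, 0, 0]], twist=[0, 0, 0, 0], fingers=0.7)

```text
t: 50.32
eef_pos: [0.6464, 0.0408, 0.0627]
ee_rot: [3.141, 0.001, -0.158]
force: [0.2, 0.4, -0.1]
width: 0.0608
gripper_force: 0.0
```

play_rows(travel=[[0, 0, -0.5], [0, 0, -0.9], [0, 0, -1], [0, 0, -1], [0, 0, -1], [0, 0, -1], [0, 0, -1], [0, 0, 0]], twist=[0, 0, 0, 0, 0, 0, 0, 0])

```text
t: 51.32
eef_pos: [0.6481, 0.0413, 0.2267]
ee_rot: [-3.14, -0.005, -0.158]
force: [-0.7, 0.4, -0.5]
width: 0.0616
gripper_force: 0.0
```

play_rows(travel=[[-0.8, 0, 0], [-1, 0, 0], [-1, 0, 0], [-1, 0, 0], [-1, 0, 0], [-0.6, 0, 0], [0, 0, 0]], twist=[0, 0, 0, 0, 0, 0, 0])

```text
t: 52.2
eef_pos: [0.513, 0.0624, 0.2237]
ee_rot: [-3.141, -0.0, -0.157]
force: [0.4, -0.3, 0.2]
width: 0.0611
gripper_force: 0.0
```

```bash
python3 - <<'E'
from fit import *
F={c:imaging.grab_frame(c) for c in('scene','side')}
f=F['side']; cv2.imwrite('pics/c7.png',np.hstack([cv2.resize(F['side']['pixels'][110:350,130:490,::-1],(400,267)),cv2.resize(F['scene']['pixels'][130:394,150:546,::-1],(400,267))]))
# expected projection of home weights vs detections
for n,x,y,k in [('weight_small',.634,-.0422,.02),('weight_big',.6475,.0414,.02)]:
    H=.055 if 'small' in n else .068
    for c in F: print(n,c,'knob top exp',proj(F[c],(x,y,k+H)).round(),[(round(b['confidence'],2),np.round(b['extent']).tolist()) for b in models.boxes_of(n,c)[:3]])
for c in F: print([(round(b['confidence'],2),np.round(b['extent']).tolist()) for b in models.boxes_of('carton_a',c)])
E
```

```text
weight_small scene knob top exp [231. 243.] [(0.69, [234.0, 252.0, 16.0, 22.0])]
weight_small side knob top exp [263. 197.] [(0.79, [263.0, 205.0, 14.0, 24.0])]
weight_big scene knob top exp [253. 269.] [(0.62, [254.0, 279.0, 24.0, 28.0])]
weight_big side knob top exp [235. 214.] []
[(0.73, [173.0, 175.0, 33.0, 55.0]), (0.63, [197.0, 192.0, 36.0, 52.0])]
[(0.97, [318.0, 171.0, 21.0, 34.0]), (0.89, [335.0, 150.0, 14.0, 32.0])]
```

View pics/c7.png

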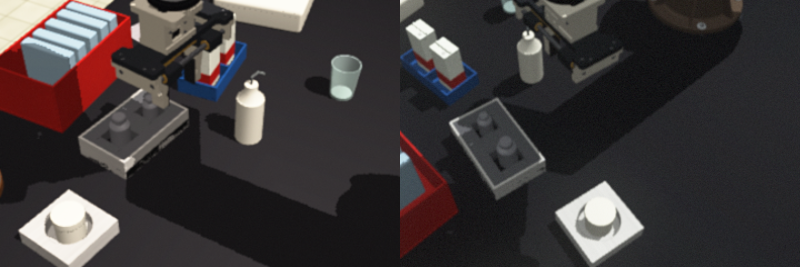

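The picture shows both weights seated upright in the case (right half 485,118 and 508,145), both cartons in the tray and the jar in the well. The beaker and wash bottle are standing, and the knob positions match the home depth. I hand the job in.

```bash
python3 -c "
from station import arm
print(arm.job_done())"
```

```text
the job is handed in; nothing more can be done
None
```

The job is handed in at about 52 s: both cartons stand in the tray, the jar is in the well, both weights are home in the foam, and the beaker and wash bottle are standing; the hand-in gave no verdict.

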